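# Seat the square-bored handle on the tube rotator and hold it down for the screw

### The arm

A 7-joint arm with a two-finger parallel gripper is mounted at the origin on a cart in front of the work surface, level with it; the furniture and walls round the work are solid. World frame = base frame: x ahead of the robot, y to its left, z up, the work surface at z = 0. Lengths are in m, angles in rad, forces in N, time in s.
With the tool pointing down it reaches from about 0.4 to 0.875 m from the base axis. Payload 19.3 kg.
Tool frame: the origin (TCP) lies midway between the tips of the shut fingers; the grasp point (between the pads) lies env.grip_point_offset behind it (env.grip_point_offset is the distance from the TCP to the grasp point, in m); z points along the fingers, y is the line along which they close (so a half turn about z gives the same grasp; the last joint's range is limited). The gripper opens to 85 mm and grips with 20 to 120 N. Pads are 22 mm wide; open, the fingers measure 114 mm over their backs; the gripper's body (76 mm by 85 mm) begins 54 mm behind the grasp point. The pads swing forward as they close: fully open they stand 13 mm farther back than shut.
Start: joints at [1.156, 0.521, -0.036, 1.599, 0.021, 1.021, -0.113], TCP at [0.211, -0.588, 0.231] pointing down, gripper open.
Joint ranges: [-2.91, 2.91], [-0.3, 2.13], [-1.5, 1.42], [0.17, 2.43], [-1.26, 4.41], [0.16, 1.93], [-2.52, 2.52]. Speed limits (rad/s): [1.89, 1.89, 2.39, 2.39, 3.01, 3.01, 3.01].

### API

Orientations are given as a rotation vector (axis times angle).
In Python, from bench import env, vision gives the robot as it stands.
- The arm moves only by the tool apply_moves, never from a script. Its argument "increments" is a list of rows, each an object of numbers: "grip": the closure, from 0 (fully open) to 1 (shut); "x", "y", "z": the shift along the tool's x, y, z in cm; "spin": the turn about the tool's z in rad. A call has 1 to 20 rows; each row shifts and turns the commanded pose from where the row before left it, along the tool's axes as they then stand; what a row does not reach is not made up. A row lasts 1/8 s, in which the tool goes at most 62.5 mm and 10.7 degrees, less where a joint would pass 70% of its speed; a pose out of reach is approached as far as the arm can. A call is refused whole if a number of a shift passes 6.25 or a number of a turn 0.188, either way. A call with a gripper value outside its range is refused whole. The fingers move at their own pace and stop on an object; "newtons" is the grip in N (left out, the last holds). Time passes only in rows, so rows that do not move let the fingers close. It gives the time, the measured TCP pose, the force, the opening and the grip force at its end, in the units of the state.
- env.read_state(): the state, without advancing time (a new reading comes with each control period).
- vision.read_camera(name): name is "side" or "top"; returns the picture (480x640x3 uint8, red, green, blue); there is no depth.
- vision.camera_model(name): a dict with "camera_matrix" (3x3 intrinsics, pixels), "R" (3x3) and "t" (3): a world point X has camera coordinates R X + t. Camera axes: x right, y down, z forward; pixel columns grow to the right and rows downward; lengths in m; the calibration is good to about 2 mm. A picture is of the moment at which its call begins. camera_model takes no time and is no camera call.
- env.hand_in(): hands the job in; it is judged then, once.
The state is a dict: "clock": time; "joints": joint angles; "dq": joint speeds; "joint_torque": joint torques, N m; "position": TCP position; "tool_rot": TCP orientation; "force": force on the tool from outside, world axes, zero at the start; "torque": the same for the moment, N m; "opening": finger opening in m; "grasp_force": force on a finger pad.
Only numpy, scipy, OpenCV 4.12 (cv2) and the standard library are available. Lean on these libraries where they do the work, as an engineer would, in place of code of your own. Each camera call takes 0.05 s, during which the arm holds its last target. There are 200 camera calls.

### The job

Fit the loose bar handle, with its square hole downward, onto the square shaft of the tube rotator's hand drive, and press it straight down against the sprung collar with about 11 N so that a colleague can tighten its clamping screw. Keep that push steady for at least three seconds and finish while still holding it: do not let go or ease off at the end, and never push on the collar with more than 25 N. Leave the bottles and the tape roll where they stand.

Things in the scene. Friction and masses are not known exactly. Their poses are not given: they have to be found in the camera images.
- handle: loose bar handle, 70 x 42 x 74 mm, 0.16 to 0.26 kg, upright on the worktop. Bright metal hub below, 42 x 42 mm, 36 mm tall, with a 16 mm square blind hole in its underside, 31 mm deep, parallel to the hub's sides. A small clamping screw on the hub's -y side may face any way. Origin: centre of the underside, mid-hole; z up, x along the bar
- handle_grip (a point): point in the handle's black grip bar, 60 mm above the handle's underside, on its axis; axes as the handle. The bar is 70 mm long in x, 20 mm thick in y, and spans 36 to 74 mm above the underside. Good place to grip, across the thickness, so that the fingertips stay above the wider hub
- drive: the tube rotator's hand drive, fixed: grey box 110 (x) by 130 (y) mm, top 30 mm above the worktop; a wheel of tube clips at its +x side reaches 83 mm from the origin, 68 mm high. Mid-box stands a steel shaft, 14 mm square, sides parallel to the drive's x and y; it does not turn. Origin: on the shaft's axis at worktop height; z up. The handle fits in any of four quarter turns
- shaft_top (a point): centre of the shaft's tip, 80 mm above the worktop; axes as the drive. The top 5 mm of the shaft taper from 14 to 7 mm square; the clearance in the handle's hole is 1 mm each side. Above the rear of the worktop, from 0.62 m ahead of the robot's base axis, cabinets and a shelf hang 0.59 m up: swing the arm round close to the base
- collar: round sprung collar about the shaft, 48 mm across, on which the hub lands. Origin: on the shaft's axis in the collar's upper face, 62 mm above the worktop when free (18 mm of shaft stand above it); z up. It sinks straight down 1 mm per 1.5 N (11 N: 7 mm; the handle's own weight counts, about 1 mm) and meets a hard stop at 13 mm, about 20 N
- dropper_bottle: small brown bottle with a black cap, 34 mm across, 78 mm tall, loose; a bystander. Origin: centre of its underside, z up
- tape_roll: roll of tan tape lying flat, 94 mm across, 48 mm tall, loose; a bystander. Origin: centre of its underside, z up
- clear_bottle: clear bottle with a blue cap, 64 mm across, 165 mm tall, loose; a bystander. Origin: centre of its underside, z up
- dark_bottle: dark blue bottle with a white cap, 60 mm across, 145 mm tall, loose; a bystander. Origin: centre of its underside, z up
Not all that is in view belongs to the job. There is more than one size of the handle; the job needs the middle-sized.

How it is judged:
On the way, in this order (a step that is already met when the one before it is completed fails the run):
1. the handle is lifted clear of the worktop (height (world z) of handle above 0.04 m), for 0.1 s.
2. the handle sits square on the shaft and is pressed on the collar with 7 to 15 N for 2 s without a break (horizontal distance between handle and shaft_top below 0.004 m and z of handle in the frame of drive below 0.0605 m and angle between handle's own z axis and vertical below 0.12 rad and (angle between the x axis of handle and the x axis of drive, either way round below 0.2 rad or angle between the x axis of handle and the y axis of drive, either way round below 0.2 rad) and contact force between handle and collar between 7 and 15 N and contact force between any of the fingers, the arm and handle above 3 N), for 2 s.
At the end, for the whole second after the job is handed in: The handle is upright (within 0.12 rad) on the square shaft (axis within 4 mm, sides within 0.2 rad of the shaft's), its underside less than 60.5 mm above the worktop, and the robot, touching it with more than 3 N, presses it on the collar with 7 to 15 N, still so through the last second (all of step 2); the arm keeps its last pose, push and grip.
It fails at once if the handle is pushed on the collar with more than 25 N (contact force between handle and collar above 25 N).
It fails at once if a bottle or the tape roll is shifted by more than 30 mm (distance of any of dropper_bottle, tape_roll, clear_bottle, dark_bottle from where it was at the start of the episode above 0.03 m).
It also fails if it takes over 51 s, if anything falls off the work surface, if the arm or the gripper's body presses on something with over 40 N, if the wrist force passes 120 N, or if a joint passes its speed limit or range.

## Working session

There is one attempt and no reset: what is moved stays moved. The work goes in short steps, Python scripts to look and compute and a tool call to move; the robot and the scene stay as the last step left them, time stands still between calls to the robot, and variables do not carry over. Pictures are saved under pics/ and viewed, at most 10 in all, crops included, and the job is handed in when it is done.

Besides the shell and the picture viewer there is one more tool, called after "Call:" as a command line: name --argument value ..., lists and objects as JSON in quotes. apply_moves: Moves the arm, as the interface text tells. Its arguments: {"type":"object","properties":{"increments":{"type":"array"},"newtons":{"type":"number"}},"required":["increments"]}

```bash
mkdir -p pics; ls
python3 - <<'E'
from bench import env, vision
import cv2
for n in("side","top"):
    cv2.imwrite(f"pics/{n}0.png",vision.read_camera(n)[:,:,::-1]); m=vision.camera_model(n); print(n,m["camera_matrix"],m["R"],m["t"], -m["R"].T@m["t"])
print(env.read_state(),env.grip_point_offset)
E
```

```text
pics
side [[473.91416624   0.         320.57582283]
 [  0.         473.91416624 238.99088874]
 [  0.           0.           1.        ]] [[ 0.99822357 -0.05934854 -0.0052402 ]
 [-0.03624182 -0.53505103 -0.84404202]
 [ 0.04728889  0.84273255 -0.53625145]] [-0.5406287   0.04643016  1.515497  ] [ 0.46968486 -1.28440166  0.84904346]
top [[499.06828525   0.         331.58032482]
 [  0.         499.06828525 240.86274403]
 [  0.           0.           1.        ]] [[ 0.02162321 -0.99968553 -0.01269988]
 [-0.98673165 -0.01929504 -0.16120902]
 [ 0.16091328  0.01601723 -0.98683857]] [-0.06068306  0.51543881  1.73957574] [ 0.22999112 -0.07858175  1.79900316]
{'clock': 0.1, 'joints': array([ 1.15578143,  0.52195456, -0.03632449,  1.59992658,  0.02121405,
        1.02112805, -0.11281659]), 'dq': array([ 0.00044237, -0.00204325, -0.00152693, -0.00165736, -0.00059659,
        0.00094767,  0.00019062]), 'joint_torque': array([ 3.39216385e-03, -9.28492427e+01,  1.98384002e+00, -3.70535338e+01,
        1.82314828e-02,  5.24126168e-03,  1.97861264e-04]), 'position': array([ 0.21112546, -0.58794265,  0.23079198]), 'tool_rot': array([-3.09404080e+00, -5.38747617e-01,  4.09980679e-04]), 'force': array([-0.15500818, -0.52102178, -0.36199478]), 'torque': array([ 0.00542822, -0.01067192, -0.02355308]), 'grasp_force': 0.0, 'opening': 0.08564333591264886} 0.0187
```

View pics/side0.png

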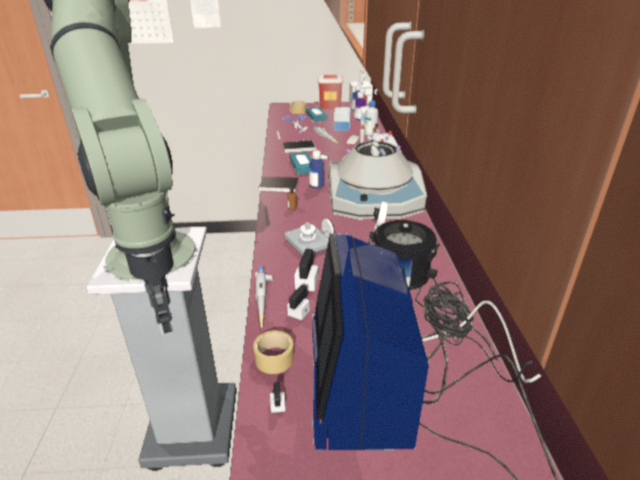

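View pics/top0.png

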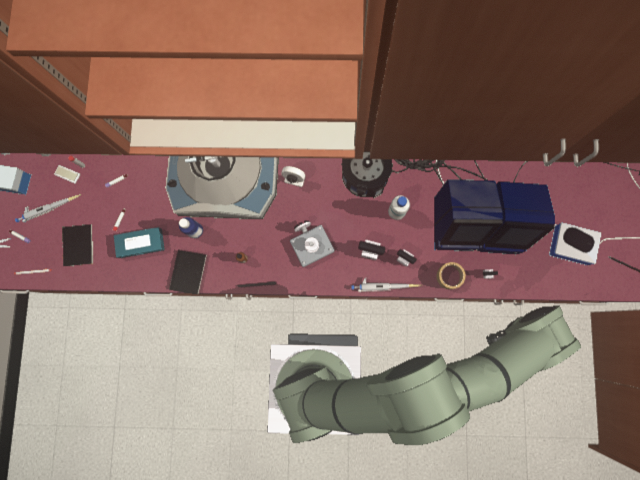

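The handle candidates, with top-view and side-view pixels:
- A: top (371,250), side (306,270)
- B: top (406,257), side (298,300)
- C: top (490,272), side (278,395)

A looks largest and C smallest, so B should be the middle one. I'll confirm this by measuring and with an enlarged crop.

```bash
cat > h.py <<'E'
import numpy as np, cv2
from bench import env, vision
M={n:vision.camera_model(n) for n in("side","top")}
def ray(n,p,z):
    m=M[n];d=m["R"].T@np.linalg.solve(m["camera_matrix"],[p[0],p[1],1.]);c=-m["R"].T@m["t"];return c+d*(z-c[2])/d[2]
def proj(n,X):
    m=M[n];q=m["camera_matrix"]@(m["R"]@np.asarray(X,float)+m["t"]);return q[:2]/q[2]
def load(n): return cv2.imread(f"pics/{n}.png")
def blobs(n,img,mask,box,zs,amin=15):
    x0,y0,x1,y1=box;k=np.zeros_like(mask);k[y0:y1,x0:x1]=mask[y0:y1,x0:x1]
    for c in cv2.findContours(k,cv2.RETR_EXTERNAL,cv2.CHAIN_APPROX_NONE)[0]:
        a=cv2.contourArea(c)
        if a<amin: continue
        r=cv2.minAreaRect(c);b=cv2.boxPoints(r)
        w=np.array([ray(n,p,zs)[:2] for p in b]);e=w[1]-w[0];f=w[2]-w[1]
        if np.hypot(*e)<np.hypot(*f):e,f=f,e
        print(n,"px",np.round(r[0],1),"area",a,"ctr",np.round(w.mean(0),4),"L",np.round([np.hypot(*e),np.hypot(*f)],4),"yaw",round(float(np.arctan2(e[1],e[0])),3))
E
python3 - <<'E'
from h import *
t=load("top0");s=load("side0")
a=cv2.resize(t[200:300,280:510],None,fx=3.4,fy=3.4,interpolation=cv2.INTER_CUBIC)
b=cv2.resize(s[210:330,220:390],None,fx=2.1,fy=2.1,interpolation=cv2.INTER_CUBIC)
c=cv2.resize(s[330:450,220:390],None,fx=2.1,fy=2.1,interpolation=cv2.INTER_CUBIC)
r=np.hstack([b,c]);o=np.zeros((a.shape[0]+r.shape[0],max(a.shape[1],r.shape[1]),3),np.uint8);o[:a.shape[0],:a.shape[1]]=a;o[a.shape[0]:,:r.shape[1]]=r
print(o.shape);cv2.imwrite("pics/crop1.png",o)
hsv=cv2.cvtColor(t,cv2.COLOR_BGR2HSV)
print("dark bars");blobs("top",t,(hsv[...,2]<60).astype(np.uint8),(350,235,500,285),.074)
print("bright");blobs("top",t,((hsv[...,1]<50)&(hsv[...,2]>90)).astype(np.uint8),(280,215,500,285),.03)
E
```

```text
(592, 782, 3)
dark bars
top px [405.9 256.3] area 67.0 ctr [ 0.4621 -0.3103] L [0.0621 0.0176] yaw -2.102
top px [370.3 250.1] area 33.0 ctr [ 0.4813 -0.1864] L [0.0837 0.0092] yaw -1.841
top px [467.  243.5] area 715.5 ctr [ 0.5113 -0.5229] L [0.223  0.0601] yaw -1.551
bright
top px [384.5 281. ] area 45.0 ctr [ 0.3782 -0.2403] L [0.1664 0.0212] yaw -1.55
top px [488.5 276.5] area 23.5 ctr [ 0.4016 -0.6075] L [0.0317 0.0106] yaw -1.55
top px [402.6 260.9] area 52.5 ctr [ 0.4512 -0.3043] L [0.0441 0.0191] yaw -2.15
top px [369.4 254.8] area 86.5 ctr [ 0.4706 -0.186 ] L [0.0593 0.0238] yaw -1.833
top px [408.2 252.8] area 16.5 ctr [ 0.4807 -0.3242] L [0.0412 0.0081] yaw -2.152
top px [372.4 242.4] area 31.0 ctr [ 0.5159 -0.1964] L [0.0555 0.0106] yaw -1.8
top px [309.9 241.3] area 1143.5 ctr [0.5158 0.0281] L [0.1454 0.1309] yaw -2.661
top px [396.5 217. ] area 35.0 ctr [ 0.6104 -0.2826] L [0.0542 0.0148] yaw -1.552
```

View pics/crop1.png

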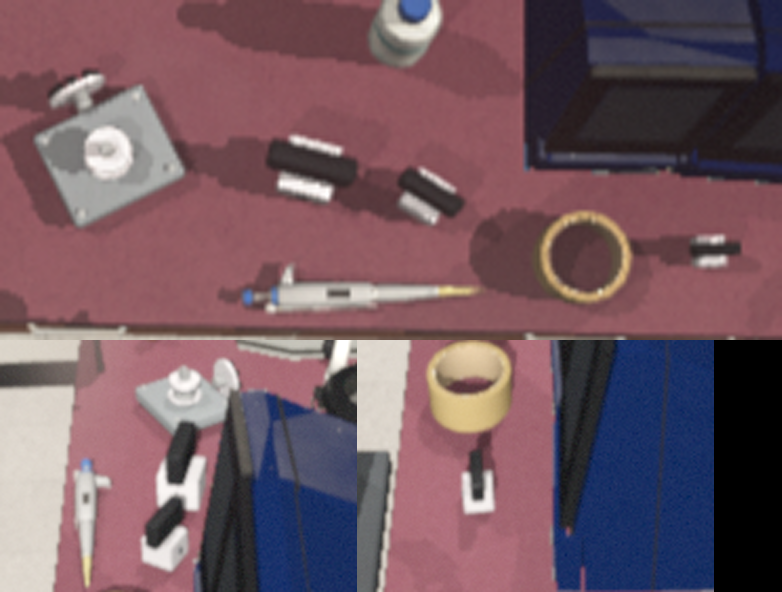

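B is the match. Its bar is about 65–70 mm and its hub 42–44 mm, against roughly 90/57 mm for A and 50/32 mm for C. Next I'll refine B and the drive.

```bash
cat >> h.py <<'E'
def up(img,box,f=6):
    x0,y0,x1,y1=box;return cv2.resize(img[y0:y1,x0:x1],None,fx=f,fy=f,interpolation=cv2.INTER_CUBIC)
def ublobs(n,mask,box,z,f=6,amin=400):
    out=[]
    for c in cv2.findContours(mask.astype(np.uint8),cv2.RETR_EXTERNAL,cv2.CHAIN_APPROX_NONE)[0]:
        if cv2.contourArea(c)<amin: continue
        pt=lambda p:(np.asarray(p,float)+.5)/f-.5+np.array(box[:2])
        w=np.array([ray(n,pt(p),z)[:2] for p in c[:,0]],np.float32)
        r=cv2.minAreaRect(w*1000);b=cv2.boxPoints(r)/1000;e=b[1]-b[0];g=b[2]-b[1]
        if np.hypot(*e)<np.hypot(*g):e,g=g,e
        m=cv2.moments(c);ce=pt([m["m10"]/m["m00"],m["m01"]/m["m00"]])
        print(n,"pxc",np.round(ce,2),"rect ctr",np.round(b.mean(0),4),"L",np.round([np.hypot(*e),np.hypot(*g)],4),"yaw",round(float(np.arctan2(e[1],e[0])),3),"corners",np.round(b,3).tolist())
E
python3 - <<'E'
from h import *
t=load("top0");s=load("side0")
bx=(388,242,425,272);u=up(t,bx);print("bar top");ublobs("top",u.max(2)<75,bx,.074)
bx=(285,282,315,322);u=up(s,bx);print("bar side");ublobs("side",u.max(2)<75,bx,.055)
hs=cv2.cvtColor(u,cv2.COLOR_BGR2HSV);print("hub side");ublobs("side",(hs[...,1]<60)&(hs[...,2]>120),bx,.018)
bx=(282,222,342,272);u=up(t,bx);hs=cv2.cvtColor(u,cv2.COLOR_BGR2HSV)
print("drive box");ublobs("top",hs[...,1]<70,bx,.03)
print("collar top");ublobs("top",(hs[...,1]<60)&(hs[...,2]>190),bx,.062,amin=300)
bx=(280,215,340,258);v=up(s,bx);hs=cv2.cvtColor(v,cv2.COLOR_BGR2HSV)
print("collar side");ublobs("side",(hs[...,1]<60)&(hs[...,2]>190),bx,.062,amin=300)
o=np.zeros((300+258,720,3),np.uint8);o[:300,:360]=u;o[300:,:360]=v
bx=(388,242,425,272);a=up(t,bx);o[:180,400:400+222]=a
bx=(285,282,315,322);a=up(s,bx);o[200:440,400:580]=a
cv2.imwrite("pics/crop2.png",o)
E
```

```text
bar top
top pxc [406.01 256.32] rect ctr [ 0.4621 -0.3108] L [0.0689 0.0226] yaw 1.05 corners [[0.4350000023841858, -0.33500000834465027], [0.45500001311302185, -0.34599998593330383], [0.48899999260902405, -0.28600001335144043], [0.4690000116825104, -0.2750000059604645]]
bar side
side pxc [298.05 296.28] rect ctr [ 0.4642 -0.3112] L [0.0928 0.0353] yaw 0.976 corners [[0.42399999499320984, -0.3400000035762787], [0.453000009059906, -0.36000001430511475], [0.5049999952316284, -0.28299999237060547], [0.47600001096725464, -0.2630000114440918]]
hub side
side pxc [299.07 309.7 ] rect ctr [ 0.4625 -0.3186] L [0.0906 0.0626] yaw 1.556 corners [[0.4309999942779541, -0.3630000054836273], [0.49300000071525574, -0.36399999260902405], [0.49399998784065247, -0.27399998903274536], [0.4320000112056732, -0.27300000190734863]]
side pxc [305.26 285.39] rect ctr [ 0.4812 -0.2248] L [0.06   0.0447] yaw -0.066 corners [[0.44999998807907104, -0.24500000476837158], [0.5099999904632568, -0.24899999797344208], [0.5130000114440918, -0.20399999618530273], [0.453000009059906, -0.20000000298023224]]
drive box
top 
[... 629 characters left out ...]
32971191, 0.07199999690055847], [0.5770000219345093, 0.028999999165534973], [0.5860000252723694, 0.03400000184774399], [0.5619999766349792, 0.07699999958276749]]
collar side
side pxc [307.87 237.02] rect ctr [ 0.4964 -0.0239] L [0.1474 0.0991] yaw -1.141 corners [[0.42100000381469727, 0.02199999988079071], [0.4819999933242798, -0.1120000034570694], [0.5720000267028809, -0.07000000029802322], [0.5109999775886536, 0.06400000303983688]]
side pxc [326.97 226.25] rect ctr [0.5639 0.0246] L [0.112  0.0344] yaw -1.487 corners [[0.5419999957084656, 0.07900000363588333], [0.5509999990463257, -0.032999999821186066], [0.5860000252723694, -0.029999999329447746], [0.5759999752044678, 0.0820000022649765]]
```

View pics/crop2.png

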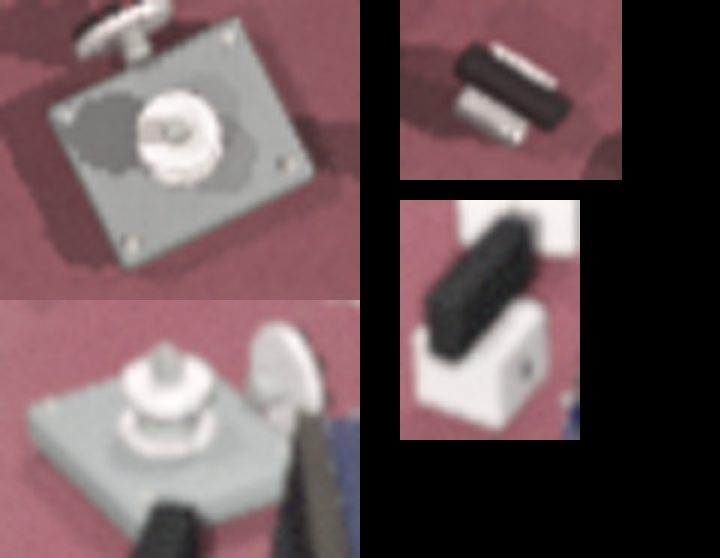

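Run:
```python
from h import *
q=lambda p,b:(np.array(p)+.5)/6-.5+np.array(b)
T=(282,222);S=(280,215)
c=[ray("top",q(p,T),.03)[:2] for p in [(48,115),(238,18),(315,170),(128,268)]]
c=np.array(c);print("corners",c.round(4).tolist(),"ctr",c.mean(0).round(4))
for i in range(4):
    e=c[(i+1)%4]-c[i];print(np.hypot(*e).round(4),np.arctan2(e[1],e[0]).round(3))
print("tip top",ray("top",q((177,130),T),.08),"collar top",ray("top",q((180,137),T),.062))
print("tip side",ray("side",q((165,47),S),.08),"collar side",ray("side",q((168,83),S),.062))
X=[.498,.02]
for n,b in(("top",T),("side",S)):
  for z in(.08,.062,.03): print(n,z,((proj(n,X+[z])-np.array(b)+.5)*6-.5).round(1))
from scipy.spatial.transform import Rotation as R
s=env.read_state();print(R.from_rotvec(s["tool_rot"]).as_matrix().round(3))
```

```text
corners [[0.5159, 0.1011], [0.5773, -0.0113], [0.4858, -0.0595], [0.4248, 0.0503]] ctr [0.5009 0.0202]
0.1281 -1.071
0.1035 -2.656
0.1257 2.078
0.1043 0.509
tip top [0.5004535  0.02065271 0.08      ] collar top [0.49915834 0.01981115 0.062     ]
tip side [0.50025423 0.02592123 0.08      ] collar side [0.50122738 0.01847127 0.062     ]
top 0.08 [178.  134.2]
top 0.062 [179.6 138.9]
top 0.03 [182.4 147.2]
side 0.08 [161.2  52.8]
side 0.062 [161.9  81.7]
side 0.03 [163.1 132.3]
[[ 0.941  0.338 -0.   ]
 [ 0.338 -0.941  0.001]
 [-0.    -0.001 -1.   ]]
```

Run:
```python
from h import *
for p in [(437,248),(490,252)]: print("top",p,[ray("top",p,z).round(3)[:2].tolist() for z in(0,.1,.2,.25)])
for p in [(315,440),(415,440)]: print("side z0",ray("side",p,0).round(3))
for p in [(333,240),(330,330)]: print("side",p,[ray("side",p,z).round(3)[:2].tolist() for z in(0,.1,.2,.25)])
```

```text
top (437, 248) [[0.505, -0.433], [0.489, -0.413], [0.474, -0.394], [0.466, -0.384]]
top (490, 252) [[0.494, -0.624], [0.479, -0.594], [0.464, -0.564], [0.457, -0.549]]
side z0 [ 0.489 -0.699  0.   ]
side z0 [ 0.689 -0.712  0.   ]
side (333, 240) [[0.585, 0.041], [0.572, -0.115], [0.558, -0.271], [0.551, -0.349]]
side (330, 330) [[0.543, -0.386], [0.534, -0.492], [0.526, -0.598], [0.521, -0.651]]
```

Call:
apply_moves --increments '[{"x": 2,"y": -1.1,"grip": 0},{"x": 4,"y": -2.1},{"x": 4,"y": -2.1},{"x": 4,"y": -2.1},{"x": 4,"y": -2.1},{"x": 4,"y": -2.1},{"x": 4,"y": -2.1},{"x": 4,"y": -2.1},{"x": 3.1,"y": -1.7},{"spin": -0.14,"z": 1},{"spin": -0.14,"z": 2},{"spin": -0.14,"z": 2},{"spin": -0.14,"z": 2},{"spin": -0.145,"z": 1},{},{}]' --newtons 40

```text
invalid input at $.increments[0]: expected keys grip, x, y, z, spin
```

All keys are needed in every row.

Call:
apply_moves --increments '[{"x": 2,"y": -1.1,"z": 0,"spin": 0,"grip": 0},{"x": 4,"y": -2.1,"z": 0,"spin": 0,"grip": 0},{"x": 4,"y": -2.1,"z": 0,"spin": 0,"grip": 0},{"x": 4,"y": -2.1,"z": 0,"spin": 0,"grip": 0},{"x": 4,"y": -2.1,"z": 0,"spin": 0,"grip": 0},{"x": 4,"y": -2.1,"z": 0,"spin": 0,"grip": 0},{"x": 4,"y": -2.1,"z": 0,"spin": 0,"grip": 0},{"x": 4,"y": -2.1,"z": 0,"spin": 0,"grip": 0},{"x": 3.1,"y": -1.7,"z": 0,"spin": 0,"grip": 0},{"x": 0,"y": 0,"z": 1,"spin": -0.14,"grip": 0},{"x": 0,"y": 0,"z": 2,"spin": -0.14,"grip": 0},{"x": 0,"y": 0,"z": 2,"spin": -0.14,"grip": 0},{"x": 0,"y": 0,"z": 2,"spin": -0.14,"grip": 0},{"x": 0,"y": 0,"z": 1,"spin": -0.145,"grip": 0},{"x": 0,"y": 0,"z": 0,"spin": 0,"grip": 0},{"x": 0,"y": 0,"z": 0,"spin": 0,"grip": 0}]' --newtons 40

```text
clock: 2.1
position: [0.4638, -0.3113, 0.1518]
tool_rot: [2.721, 1.57, 0.0]
force: [0.4, 0.0, -0.1]
opening: 0.0854
grasp_force: 0.0
```

```bash
cat >> h.py <<'E'
from scipy.spatial.transform import Rotation as Rot
def st():
    s=env.read_state();m=Rot.from_rotvec(s["tool_rot"]).as_matrix()
    print("t",round(s["clock"],2),"pos",s["position"].round(4),"yaw",round(float(np.arctan2(m[1,0],m[0,0])),3),"zax",m[:,2].round(4),"F",s["force"].round(2),"T",s["torque"].round(2),"open",round(s["opening"],4),"gf",round(s["grasp_force"],1));return s,m
def to(X,yaw):
    s,m=st();d=m.T@(np.array(X)-s["position"])*100;y=np.arctan2(m[1,0],m[0,0]);print("need tool cm",d.round(2),"spin",round(float(-(yaw-y)),3))
E
python3 - <<'E'
from h import *
to([.463,-.3115,.042],1.05)
cv2.imwrite("pics/side1.png",vision.read_camera("side")[:,:,::-1])
cv2.imwrite("pics/c3.png",cv2.resize(load("side1")[150:350,200:400],None,fx=3,fy=3,interpolation=cv2.INTER_CUBIC))
E
```

```text
t 2.1 pos [ 0.4638 -0.3113  0.1518] yaw 1.047 zax [ 4.e-04 -1.e-04 -1.e+00] F [ 0.44  0.05 -0.05] T [-0.06 -0.04 -0.01] open 0.0854 gf 0.0
need tool cm [-0.06 -0.07 10.98] spin -0.003
```

View pics/c3.png

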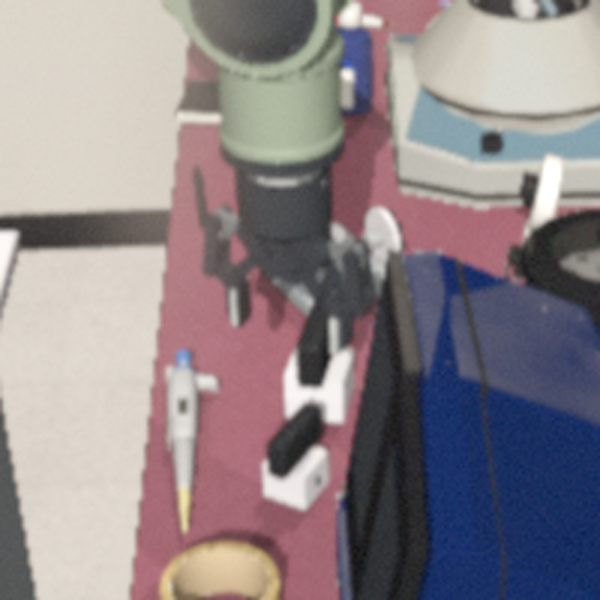

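The fingers, at crop (235,305) and (335,330), straddle the line of the bar, which is at (298,435). I'll go down and grip.

Call:
apply_moves --increments '[{"x": 0,"y": 0,"z": 2,"spin": 0,"grip": 0},{"x": 0,"y": 0,"z": 3,"spin": 0,"grip": 0},{"x": 0,"y": 0,"z": 3,"spin": 0,"grip": 0},{"x": 0,"y": 0,"z": 2,"spin": 0,"grip": 0},{"x": 0,"y": 0,"z": 0.9,"spin": 0,"grip": 0},{"x": 0,"y": 0,"z": 0,"spin": 0,"grip": 0.3},{"x": 0,"y": 0,"z": 0,"spin": 0,"grip": 0.6},{"x": 0,"y": 0,"z": 0,"spin": 0,"grip": 1},{"x": 0,"y": 0,"z": 0,"spin": 0,"grip": 1},{"x": 0,"y": 0,"z": 0,"spin": 0,"grip": 1},{"x": 0,"y": 0,"z": 0,"spin": 0,"grip": 1},{"x": 0,"y": 0,"z": 0,"spin": 0,"grip": 1},{"x": 0,"y": 0,"z": 0,"spin": 0,"grip": 1}]' --newtons 60

```text
clock: 3.78
position: [0.4639, -0.3119, 0.0427]
tool_rot: [2.718, 1.574, 0.001]
force: [0.2, -0.6, 6.4]
opening: 0.0191
grasp_force: 62.4
```

Run:
```python
from h import *
to([.5005,.0205,.20],.50)
```

```text
t 3.77 pos [ 0.4639 -0.3119  0.0427] yaw 1.05 zax [ 7.e-04 -5.e-04 -1.e+00] F [ 0.25 -0.57  6.35] T [-0.    0.06  0.  ] open 0.0191 gf 62.4
need tool cm [ 30.65 -13.37 -15.74] spin 0.55
```

Call:
apply_moves --increments '[{"x": 0,"y": 0,"z": -1,"spin": 0,"grip": 1},{"x": 0,"y": 0,"z": -2.5,"spin": 0,"grip": 1},{"x": 0,"y": 0,"z": -3.5,"spin": 0,"grip": 1},{"x": 0,"y": 0,"z": -3.5,"spin": 0,"grip": 1},{"x": 0,"y": 0,"z": -3,"spin": 0,"grip": 1},{"x": 0,"y": 0,"z": -2.2,"spin": 0,"grip": 1},{"x": 1.6,"y": -0.7,"z": 0,"spin": 0,"grip": 1},{"x": 3.4,"y": -1.5,"z": 0,"spin": 0,"grip": 1},{"x": 3.4,"y": -1.5,"z": 0,"spin": 0,"grip": 1},{"x": 3.4,"y": -1.5,"z": 0,"spin": 0,"grip": 1},{"x": 3.4,"y": -1.5,"z": 0,"spin": 0,"grip": 1},{"x": 3.4,"y": -1.5,"z": 0,"spin": 0,"grip": 1},{"x": 3.4,"y": -1.5,"z": 0,"spin": 0,"grip": 1},{"x": 3.4,"y": -1.5,"z": 0,"spin": 0,"grip": 1},{"x": 3.4,"y": -1.5,"z": 0,"spin": 0,"grip": 1},{"x": 1.8,"y": -0.7,"z": 0,"spin": 0,"grip": 1}]'

```text
clock: 5.78
position: [0.4986, 0.0234, 0.1985]
tool_rot: [-2.715, -1.578, 0.001]
force: [0.5, -1.1, -2.5]
opening: 0.019
grasp_force: 60.9
```

Call:
apply_moves --increments '[{"x": 0,"y": 0,"z": 0,"spin": 0.14,"grip": 1},{"x": 0,"y": 0,"z": 0,"spin": 0.14,"grip": 1},{"x": 0,"y": 0,"z": 0,"spin": 0.14,"grip": 1},{"x": 0,"y": 0,"z": 1,"spin": 0.13,"grip": 1},{"x": 0,"y": 0,"z": 1.5,"spin": 0,"grip": 1},{"x": 0,"y": 0,"z": 1.5,"spin": 0,"grip": 1},{"x": 0,"y": 0,"z": 0,"spin": 0,"grip": 1},{"x": 0,"y": 0,"z": 0,"spin": 0,"grip": 1}]'

```text
clock: 6.78
position: [0.4998, 0.0205, 0.1593]
tool_rot: [-3.044, -0.778, 0.0]
force: [-0.2, -0.5, -2.7]
opening: 0.0192
grasp_force: 61.0
```

Run:
```python
from h import *
to([.5005,.0205,.135],.50)
cv2.imwrite("pics/side2.png",vision.read_camera("side")[:,:,::-1]);cv2.imwrite("pics/top2.png",vision.read_camera("top")[:,:,::-1])
s=up(load("side2"),(255,170,355,270),6);t=up(load("top2"),(280,215,345,280),3)
s[:195,405:]=t
cv2.imwrite("pics/c4.png",s)
p=env.read_state()["position"];m=Rot.from_rotvec(env.read_state()["tool_rot"]).as_matrix()
for z in(-.0427,-.0067):
  for a in(-21,21):
    for b in(-21,21): print(z,((proj("side",p+[0,0,z]+m@np.array([a,b,0])/1000)-[255,170]+.5)*6-.5).round(0),end=" ")
```

```text
t 6.78 pos [0.4998 0.0205 0.1593] yaw 0.501 zax [-1.e-04  2.e-04 -1.e+00] F [-0.2  -0.45 -2.68] T [-0.01 -0.02  0.04] open 0.0192 gf 61.0
need tool cm [0.07 0.03 2.43] spin 0.001
-0.0427 [259. 256.] -0.0427 [299. 289.] -0.0427 [327. 235.] -0.0427 [368. 268.] -0.0067 [257. 195.] -0.0067 [297. 228.] -0.0067 [326. 175.] -0.0067 [368. 207.]
```

View pics/c4.png

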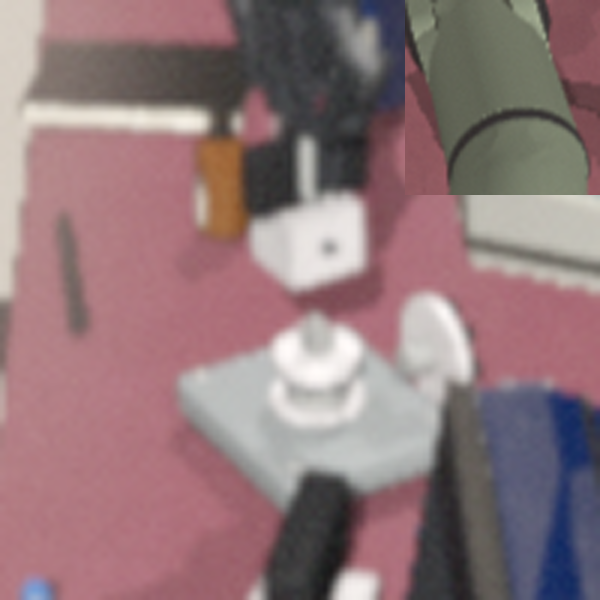

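The hub's lower corners are at crop (250,252), (297,291) and (366,265), and the shaft tip is at (317,318). The hub sits slightly left of the shaft, so I'll measure the offset.

Run:
```python
from h import *
B=(255,170,355,270);u=up(load("side2"),B,6);hs=cv2.cvtColor(u,cv2.COLOR_BGR2HSV)
mk=((hs[...,1]<45)&(hs[...,2]>150)).astype(np.uint8)
def comp(x,y,lo,hi):
    k=mk.copy();k[:lo]=0;k[hi:]=0
    n,l,s,c=cv2.connectedComponentsWithStats(k);i=l[y,x];print("cc",s[i],c[i].round(1));return (l==i).astype(np.uint8)
h=comp(300,250,195,310)
c=max(cv2.findContours(h,0,2)[0],key=cv2.contourArea);hull=cv2.convexHull(c)
print(cv2.approxPolyDP(hull,5,True)[:,0].tolist())
k=comp(317,360,325,400)
for r in range(328,385,4):
    xs=np.flatnonzero(k[r]); 
    if len(xs):print(r,xs.min(),xs.max(),xs.mean().round(1))
g=u.max(2).astype(int)
pr=lambda X:((proj("side",X)-B[:2]+.5)*6-.5).round(1)
print("pred axis",[pr([.5005,.0205,z]).tolist() for z in(.08,.075,.062,.054)], "per mm x,y",pr([.5105,.0205,.062])-pr([.5005,.0205,.062]),pr([.5005,.0305,.062])-pr([.5005,.0205,.062]))
# expected collar horizontal extent
a=np.linspace(0,6.28,200);q=np.array([pr([.5005+.024*np.cos(t),.0205+.024*np.sin(t),.062]) for t in a]);print("pred collar",q.min(0),q.max(0))
```

```text
cc [ 249  195  119   97 8752] [313.  241.8]
[[361, 201], [367, 233], [361, 272], [292, 291], [255, 260], [249, 242], [254, 222], [303, 195], [354, 195]]
cc [  177   325   298    75 17071] [338.1 366.9]
328 289 465 377.6
332 281 466 372.0
336 276 467 369.3
340 272 469 368.0
344 269 471 367.7
348 260 471 363.1
352 250 472 358.8
356 235 474 352.6
360 225 474 348.8
364 212 473 342.5
368 195 473 334.0
372 185 473 329.0
376 179 472 325.5
380 178 471 324.5
384 177 464 312.6
pred axis [[315.8, 322.1], [316.0, 330.2], [316.5, 351.1], [316.8, 363.8]] per mm x,y [18.7 -0.7] [-0.7 -9.6]
pred collar [271.7 328.2] [361.3 374.6]
```

Call:
apply_moves --increments '[{"x": 0.2,"y": 0.05,"z": 1,"spin": 0,"grip": 1},{"x": 0.2,"y": 0.05,"z": 1.2,"spin": 0,"grip": 1},{"x": 0,"y": 0,"z": 0.9,"spin": 0,"grip": 1},{"x": 0,"y": 0,"z": 0,"spin": 0,"grip": 1},{"x": 0,"y": 0,"z": 0,"spin": 0,"grip": 1}]'

```text
clock: 7.5
position: [0.5037, 0.0215, 0.1284]
tool_rot: [-3.044, -0.777, -0.0]
force: [1.0, -0.9, -3.1]
opening: 0.0196
grasp_force: 61.0
```

Run:
```python
from h import *
to([.5035,.0215,.126],.50)
cv2.imwrite("pics/side3.png",vision.read_camera("side")[:,:,::-1])
B=(270,190,345,265);u=up(load("side3"),B,8)
s=env.read_state();p=s["position"];m=Rot.from_rotvec(s["tool_rot"]).as_matrix()
pr=lambda X:((proj("side",X)-B[:2]+.5)*8-.5).round(0)
print([pr(p+[0,0,-.0427]+m@np.array(a)/1000).tolist() for a in([-21,-21,0],[-21,21,0],[21,21,0],[0,0,0])],pr([.5005,.0205,.08]))
cv2.imwrite("pics/c5.png",u)
```

```text
t 7.5 pos [0.5037 0.0215 0.1284] yaw 0.5 zax [ 0.  0. -1.] F [ 0.97 -0.92 -3.13] T [-0.01 -0.02 -0.04] open 0.0196 gf 61.0
need tool cm [-0.02 -0.01  0.24] spin -0.0
[[237.0, 247.0], [291.0, 293.0], [382.0, 264.0], [309.0, 255.0]] [301. 270.]
```

View pics/c5.png

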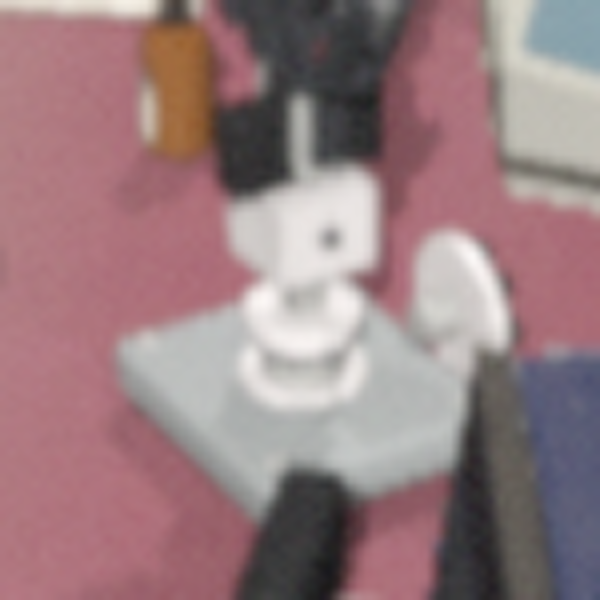

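The hub spans columns 228–382 and the collar 243–367, both centred at 305, so they're aligned. I'll lower onto the tip gently.

Call:
apply_moves --increments '[{"x": 0,"y": 0,"z": 0.2,"spin": 0,"grip": 1},{"x": 0,"y": 0,"z": 0.2,"spin": 0,"grip": 1},{"x": 0,"y": 0,"z": 0.2,"spin": 0,"grip": 1},{"x": 0,"y": 0,"z": 0.2,"spin": 0,"grip": 1},{"x": 0,"y": 0,"z": 0.2,"spin": 0,"grip": 1},{"x": 0,"y": 0,"z": 0,"spin": 0,"grip": 1},{"x": 0,"y": 0,"z": 0,"spin": 0,"grip": 1}]'

```text
clock: 8.43
position: [0.5037, 0.0215, 0.1183]
tool_rot: [-3.044, -0.777, 0.0]
force: [-0.3, -0.0, -1.9]
opening: 0.0191
grasp_force: 61.0
```

```bash
python3 -c "
from h import *
st()"
```

```text
t 8.43 pos [0.5037 0.0215 0.1183] yaw 0.5 zax [-0. -0. -1.] F [-0.28 -0.   -1.89] T [0.01 0.   0.01] open 0.0191 gf 61.0
```

Call:
apply_moves --increments '[{"x": 0,"y": 0,"z": 0.2,"spin": 0,"grip": 1},{"x": 0,"y": 0,"z": 0.2,"spin": 0,"grip": 1},{"x": 0,"y": 0,"z": 0.2,"spin": 0,"grip": 1},{"x": 0,"y": 0,"z": 0.2,"spin": 0,"grip": 1},{"x": 0,"y": 0,"z": 0.2,"spin": 0,"grip": 1},{"x": 0,"y": 0,"z": 0,"spin": 0,"grip": 1},{"x": 0,"y": 0,"z": 0,"spin": 0,"grip": 1}]'

```text
clock: 9.3
position: [0.5037, 0.0215, 0.1083]
tool_rot: [-3.044, -0.777, -0.0]
force: [-0.5, 0.1, -2.8]
opening: 0.0194
grasp_force: 61.0
```

```bash
python3 -c "
from h import *
st()"
```

```text
t 9.3 pos [0.5037 0.0215 0.1083] yaw 0.5 zax [ 0.  0. -1.] F [-0.5  0.1 -2.8] T [ 0.02 -0.01  0.02] open 0.0194 gf 61.0
```

Call:
apply_moves --increments '[{"x": 0,"y": 0,"z": 0.15,"spin": 0,"grip": 1},{"x": 0,"y": 0,"z": 0.15,"spin": 0,"grip": 1},{"x": 0,"y": 0,"z": 0.15,"spin": 0,"grip": 1},{"x": 0,"y": 0,"z": 0.15,"spin": 0,"grip": 1},{"x": 0,"y": 0,"z": 0.1,"spin": 0,"grip": 1},{"x": 0,"y": 0,"z": 0,"spin": 0,"grip": 1},{"x": 0,"y": 0,"z": 0,"spin": 0,"grip": 1}]'

```text
clock: 10.18
position: [0.5037, 0.0215, 0.1014]
tool_rot: [3.044, 0.777, 0.0]
force: [-2.1, -1.5, 3.6]
opening: 0.0193
grasp_force: 61.9
```

```bash
python3 -c "
from h import *
st()"
```

```text
t 10.18 pos [0.5037 0.0215 0.1014] yaw 0.5 zax [ 1.e-04  0.e+00 -1.e+00] F [-2.1  -1.54  3.64] T [-0.03  0.23  0.02] open 0.0193 gf 61.9
```

Call:
apply_moves --increments '[{"x": -0.04,"y": 0,"z": 0.1,"spin": 0,"grip": 1},{"x": 0,"y": 0,"z": 0.1,"spin": 0,"grip": 1},{"x": 0,"y": 0,"z": 0.1,"spin": 0,"grip": 1},{"x": 0,"y": 0,"z": 0,"spin": 0,"grip": 1},{"x": 0,"y": 0,"z": 0,"spin": 0,"grip": 1},{"x": 0,"y": 0,"z": 0,"spin": 0,"grip": 1}]'

```text
clock: 10.92
position: [0.5037, 0.0214, 0.0985]
tool_rot: [-3.044, -0.777, -0.001]
force: [-0.9, 0.6, 7.1]
opening: 0.0188
grasp_force: 62.4
```

```bash
python3 -c "
from h import *
st()"
```

```text
t 10.93 pos [0.5037 0.0214 0.0985] yaw 0.5 zax [ 7.e-04  2.e-04 -1.e+00] F [-0.94  0.57  7.09] T [ 0.2   0.05 -0.03] open 0.0188 gf 62.4
```

Call:
apply_moves --increments '[{"x": 0,"y": 0,"z": 0.08,"spin": 0,"grip": 1},{"x": 0,"y": 0,"z": 0,"spin": 0,"grip": 1},{"x": 0,"y": 0,"z": 0,"spin": 0,"grip": 1},{"x": 0,"y": 0,"z": 0,"spin": 0,"grip": 1},{"x": 0,"y": 0,"z": 0,"spin": 0,"grip": 1},{"x": 0,"y": 0,"z": 0,"spin": 0,"grip": 1},{"x": 0,"y": 0,"z": 0,"spin": 0,"grip": 1},{"x": 0,"y": 0,"z": 0,"spin": 0,"grip": 1},{"x": 0,"y": 0,"z": 0,"spin": 0,"grip": 1},{"x": 0,"y": 0,"z": 0,"spin": 0,"grip": 1},{"x": 0,"y": 0,"z": 0,"spin": 0,"grip": 1},{"x": 0,"y": 0,"z": 0,"spin": 0,"grip": 1}]'

```text
clock: 12.42
position: [0.5037, 0.0214, 0.0977]
tool_rot: [3.044, 0.777, 0.001]
force: [-0.8, 0.6, 7.4]
opening: 0.0194
grasp_force: 62.6
```

Run:
```python
from h import *
st();cv2.imwrite("pics/side4.png",vision.read_camera("side")[:,:,::-1]);st()
cv2.imwrite("pics/c6.png",up(load("side4"),(270,190,345,265),8))
```

```text
t 12.43 pos [0.5037 0.0214 0.0977] yaw 0.5 zax [ 7.e-04  2.e-04 -1.e+00] F [-0.76  0.55  7.43] T [0.25 0.16 0.02] open 0.0194 gf 62.6
t 12.47 pos [0.5037 0.0214 0.0978] yaw 0.5 zax [ 8.e-04  1.e-04 -1.e+00] F [-1.01 -0.7   8.25] T [ 0.21  0.15 -0.01] open 0.0191 gf 62.6
```

View pics/c6.png

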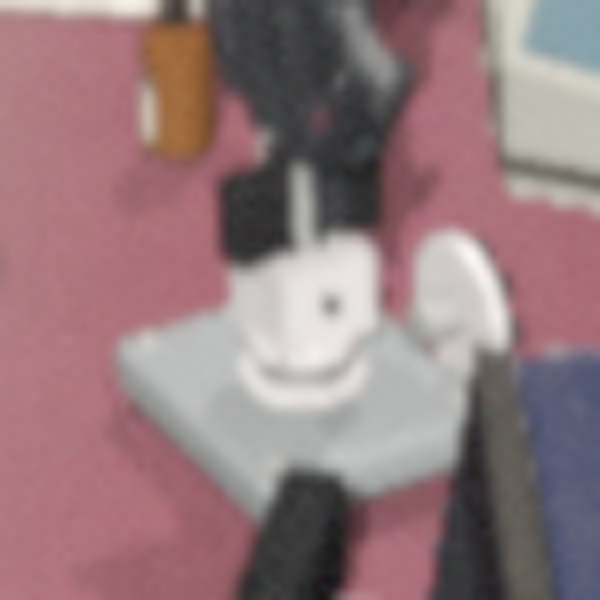

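The hub is seated upright on the collar, with its lower corner at (285,362). The push on the collar is about 10.5 N, including the handle's weight. I'll hold it and then hand in.

Call:
apply_moves --increments '[{"x": 0,"y": 0,"z": 0,"spin": 0,"grip": 1},{"x": 0,"y": 0,"z": 0,"spin": 0,"grip": 1},{"x": 0,"y": 0,"z": 0,"spin": 0,"grip": 1},{"x": 0,"y": 0,"z": 0,"spin": 0,"grip": 1},{"x": 0,"y": 0,"z": 0,"spin": 0,"grip": 1},{"x": 0,"y": 0,"z": 0,"spin": 0,"grip": 1},{"x": 0,"y": 0,"z": 0,"spin": 0,"grip": 1},{"x": 0,"y": 0,"z": 0,"spin": 0,"grip": 1},{"x": 0,"y": 0,"z": 0,"spin": 0,"grip": 1},{"x": 0,"y": 0,"z": 0,"spin": 0,"grip": 1},{"x": 0,"y": 0,"z": 0,"spin": 0,"grip": 1},{"x": 0,"y": 0,"z": 0,"spin": 0,"grip": 1},{"x": 0,"y": 0,"z": 0,"spin": 0,"grip": 1},{"x": 0,"y": 0,"z": 0,"spin": 0,"grip": 1},{"x": 0,"y": 0,"z": 0,"spin": 0,"grip": 1},{"x": 0,"y": 0,"z": 0,"spin": 0,"grip": 1},{"x": 0,"y": 0,"z": 0,"spin": 0,"grip": 1},{"x": 0,"y": 0,"z": 0,"spin": 0,"grip": 1},{"x": 0,"y": 0,"z": 0,"spin": 0,"grip": 1},{"x": 0,"y": 0,"z": 0,"spin": 0,"grip": 1}]'

```text
clock: 14.98
position: [0.5037, 0.0214, 0.0977]
tool_rot: [3.044, 0.777, 0.001]
force: [-0.6, 0.3, 8.5]
opening: 0.019
grasp_force: 62.6
```

```bash
python3 -c "
from h import *
st();print(env.hand_in())"
```

```text
t 14.97 pos [0.5037 0.0214 0.0977] yaw 0.5 zax [ 8.e-04  2.e-04 -1.e+00] F [-0.61  0.32  8.53] T [ 0.2   0.14 -0.07] open 0.019 gf 62.6
the job is handed in; nothing more can be done
None
```

The middle-sized handle is seated on the drive's square shaft, and the arm held it on the collar for about 4 s at an estimated 10–11 N (wrist force plus handle weight); I handed the job in at about 15 s with the grip and push still on, and no verdict was returned.

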